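# Dispense heel studs and gather them in the tray's spout corner

### The arm

A 6-joint arm with a two-finger parallel gripper is mounted at the origin on the work surface. World frame = base frame: x ahead of the robot, y to its left, z up, the work surface at z = 0. Lengths are in m, angles in degrees, forces in N, time in s.
With the tool pointing down it reaches from about 0.25 to 0.725 m from the base axis. Payload 9.7 kg.
Tool frame: the origin (TCP) lies at the very end of the fingers, on their centre line; the grasp point (between the pads) lies 19 mm behind it; y points along the fingers, x is the direction in which the jaws open and shut, and the axes are right-handed (so a half turn about y gives the same grasp; the last joint's range is limited). The gripper opens to 85 mm and grips with 20 to 120 N. Pads are 22 mm wide; open, the fingers measure 114 mm over their backs; the gripper's body (76 mm by 85 mm) begins 54 mm behind the grasp point. The pads swing forward as they close: fully open they stand 13 mm farther back than shut.
Start: joints at [63.885, 4.979, 10.078, 95.1, 0, 90], TCP at [0.242, 0.494, 0.231] pointing down, gripper open.
Joint ranges: [-179.16, 179.16], [-48.56, 103.87], [-65.8, 70.77], [-126.05, 130.52], [-82.76, 87.17], [-180, 180]. Speed limits (degrees/s): [127.2, 127.2, 147.25, 180, 180, 180].

### API

Orientations are given as [roll, pitch, yaw] about the fixed x, y, z axes, in that order (R = Rz(yaw) Ry(pitch) Rx(roll)).
In Python, from workcell import bot gives the robot as it stands.
- The arm moves only by the shell command python3 -m jog 'ROWS' [FORCE]. ROWS is JSON, a list of rows, each a list of 7 numbers: the closure, from 0 (fully open) to 1 (shut), then the shift along the world's x, y, z in units of 25 mm (1.0 is 25 mm), then the turn, a rotation vector about the world's x, y, z in units of 5 degrees (1.0 is 5 degrees). A call has 1 to 5 rows; each row is the pose to reach, as a shift and turn from the pose commanded when the call began; what a row does not reach only later rows make up. A row lasts 1/10 s, in which the tool goes at most 50 mm and 8.59 degrees, less where a joint would pass 70% of its speed; a pose out of reach is approached as far as the arm can. A call with a gripper value outside its range is refused whole. The fingers move at their own pace and stop on an object; FORCE is the grip in N (left out, the last holds). Time passes only in rows, so rows that repeat a pose let the fingers close. It gives the time, the measured TCP pose, the force and the opening at its end, in the units of the state.
- bot.get_obs(): the state, without advancing time (a new reading comes with each control period).
- bot.camera(name): name is "scene" or "top"; returns (picture, depth): 400x640x3 uint8, red, green, blue; 400x640 float32, m along the optical axis (not along the pixel's ray), 0 where there is no reading.
- bot.camera_model(name): a dict with "fx", "fy", "cx", "cy" (pixels), "k1" (the pictures are not rectified: a ray, as slopes to the right and down, at radius r is drawn at 1 + k1 r^2 times it, then the intrinsics apply), "rvec" (rotation vector, rad) and "tvec" (3), from world to camera coordinates, as OpenCV has them. Camera axes: x right, y down, z forward; pixel columns grow to the right and rows downward; lengths in m; the calibration is good to about 2 mm. A picture is of the moment at which its call begins. camera_model takes no time and is no camera call.
- bot.job_done(): hands the job in, once; it reports no verdict.
Trained networks look in the newest picture that a camera, given by its name, has taken for a name from the list of things; names that differ only in an ending like _2 or _b are one class to them, and where a whole thing is asked for, a point or a joint stands for the part that bears it (a point fixed in the world has none). Each returns a list of dicts, best first, with "conf" (0 to 1); they miss things now and then, are a little off and sometimes report something else, mostly with a low value. They report only what shows in the picture. A call takes as long as a camera call. They do not tell look-alikes from the thing itself.
- bot.regions_of(camera, label): "pixels" (400x640 bool, what is visible of it) and "point" ([row, column] in pixels, amid what is visible of it).
The state is a dict: "time": time; "q": joint angles; "qd": joint speeds; "joint_efforts": joint torques, N m; "ee_pos": TCP position; "tcp_rot": TCP orientation; "wrist_force": force on the tool from outside, world axes, zero at the start; "torque": the same for the moment, N m; "opening": finger opening in m.
Only numpy, scipy, OpenCV 4.12 (cv2) and the standard library are available. Lean on these libraries where they do the work, as an engineer would, in place of code of your own. Each camera call takes 0.05 s, during which the arm holds its last target. There are 200 camera calls.

### The job

Pull the dispenser's gate knob all the way up so that the three brass heel studs run down into the tray, then push the knob fully home again. Draw the tray out from under the chute, lift it by its handle and tilt it, about 25 degrees, towards its spout corner until all three studs have slid together into that corner. Finish while still holding the tray like that, tilted and clear of the bench and everything on it, with every stud in it; leave the other things on the bench where they are.

Things in the scene. Friction and masses are not known exactly. Their poses are not given: they have to be found in the camera images.
- gate (a joint): The dispenser's slide gate: a steel plate with a wooden knob on top that slides straight up and down. 0 m = home (fully down, chute shut), 0.030 m = pulled fully out (up against its stop, chute open). It has a snap detent at each end: about 5 N starts it, well past mid-travel it snaps by itself to the nearer end and stays there.
- knob (a point): Middle of the gate's wooden knob, an upright cylinder 26 mm in diameter, 28 mm tall (this point 14 mm below its top), about 188 mm above the bench when home; it rides with the gate. Nearest below are the dispenser's steel guide bars, tops 157 mm above the bench; nothing as high stands within 80 mm sideways.
- dispenser: Stud dispenser fixed to the bench: dark wooden stand, aluminium chute 54 mm wide, 30 degrees steep, running down to its front (its -x, roughly towards the robot; y left, z up). Origin on the bench under its middle; the gate stands at x = -5 mm, with a small detent housing on its left to y = 84 mm. With the gate up the studs run out into the tray within about 1 s.
- mouth (a point): Lower end of the chute, on its floor, 62 mm above the bench, at dispenser x = -80 mm. The underside here is 56 mm, the side walls up to 85 mm above the bench. The mouth overhangs the tray's far wall by about 30 mm: draw the tray out to the dispenser's front by 50 mm or more before raising it over 12 mm.
- tray: Loose grey steel hand tray, 170 (its x) by 160 mm (its y), walls 40 mm high, walls and floor 5 mm thick, 0.36 to 0.6 kg. Origin: centre of its underside; z up, -x the near side (to the robot), +y left. A fixed handle bar crosses over its middle along y on two posts outside the side walls (172 mm over them). The walls dip to 24 mm at the near left corner (-x, +y), which has a small pouring lip: the spout corner.
- handle (a point): Middle of the tray's wooden handle bar, straight above the tray's centre, 85 mm above the tray's underside. The bar is 12 mm wide (along tray x), 14 mm deep (z), and runs along tray y with 160 mm clear between its posts; free space of 70 mm below it to either side.
- spout (a point): The inner corner of the tray at floor level at the spout: tray frame (-80, +75, +5) mm. Rides with the tray.
- stud1: Brass heel stud, a flat domed disc 22 mm in diameter and 9 mm thick, 20 g, slippery (friction against tray and chute about 0.12 to 0.18, it slides on slopes over about 10 degrees). Origin at the centre of its flat underside. Starts lying on the chute just above the gate, one of three (two side by side, one behind).
- stud2: Brass heel stud, a flat domed disc 22 mm in diameter and 9 mm thick, 20 g, slippery (friction against tray and chute about 0.12 to 0.18, it slides on slopes over about 10 degrees). Origin at the centre of its flat underside. Starts lying on the chute just above the gate, one of three (two side by side, one behind).
- stud3: Brass heel stud, a flat domed disc 22 mm in diameter and 9 mm thick, 20 g, slippery (friction against tray and chute about 0.12 to 0.18, it slides on slopes over about 10 degrees). Origin at the centre of its flat underside. Starts lying on the chute just above the gate, one of three (two side by side, one behind).
- spool: Bystander: wooden thread spool, 44 mm diameter, 62 mm tall, standing left of the dispenser. Origin under its centre.
- tin: Bystander: flat steel polish tin, 76 mm diameter, 29 mm tall, right of the tray. Origin under its centre.
- jar: Bystander: amber glass jar, 52 mm diameter, 75 mm tall, right of the dispenser. Origin under its centre.
- last: Bystander: wooden shoe last 240 mm long, 85 mm tall, farther left. Origin under its middle, toe to its -x.
- hammer: Bystander: hammer 260 mm long lying farther right, handle to its -x. Origin under its middle.
- brush: Bystander: brush 200 mm long lying to the left of the tray, handle to its -x. Origin under its middle.
Mind the look-alikes: they are no part of the job. Leave any green, pink or purple look-alike of the dispenser alone.

How it is judged (in metres and radians):
On the way, in this order (a step that is already met when the one before it is completed fails the run):
1. the gate knob is pulled out (up) all the way (value of joint gate above 0.025 m), for 0.1 s.
2. all three studs are in the tray and the gate is pushed home again (value of joint gate below 0.004 m and x of stud1 in the frame of tray between -0.085 and 0.085 m and y of stud1 in the frame of tray between -0.08 and 0.08 m and z of stud1 in the frame of tray between -0.002 and 0.036 m and x of stud2 in the frame of tray between -0.085 and 0.085 m and y of stud2 in the frame of tray between -0.08 and 0.08 m and z of stud2 in the frame of tray between -0.002 and 0.036 m and x of stud3 in the frame of tray between -0.085 and 0.085 m and y of stud3 in the frame of tray between -0.08 and 0.08 m and z of stud3 in the frame of tray between -0.002 and 0.036 m), for 0.2 s.
3. the tray is held off the bench, tilted, with all studs gathered in the spout corner (angle between tray's own z axis and vertical between 0.25 and 0.8 rad and height (world z) of spout above 0.025 m and contact force between the fingers and tray above 1 N and contact force between tray and dispenser below 0.3 N and contact force between tray and spool below 0.3 N and contact force between tray and tin below 0.3 N and contact force between tray and jar below 0.3 N and contact force between tray and last below 0.3 N and contact force between tray and hammer below 0.3 N and contact force between tray and brush below 0.3 N and distance between each of stud1, stud2, stud3 and spout below 0.065 m), for 0.3 s.
At the end, for the whole second after the job is handed in: Fingers hold the tray still, touching nothing else: spout-corner floor over 25 mm above the bench, tray tilted 14 to 46 degrees (0.25 to 0.8 rad), all three studs still and in the tray within 65 mm of the spout's inner corner; gate home within 4 mm (all of step 2 and all of step 3 and linear speed of tray below 0.03 m/s and linear speed of each of stud1, stud2, stud3 below 0.05 m/s); the arm keeps its last pose, push and grip.
It fails at once if one of the other things on the bench (spool, tin, jar, last, hammer, brush) is moved more than 40 mm (distance of any of spool, tin, jar, last, hammer, brush from where it was at the start of the episode above 0.04 m).
It also fails if it takes over 54 s, if anything falls off the work surface, if the arm or the gripper's body presses on something with over 40 N, if the wrist force passes 120 N, or if a joint passes its speed limit or range.

## Working session

There is one attempt and no reset: what is moved stays moved. The work goes in short steps, Python scripts to look and compute and a shell command to move; the robot and the scene stay as the last step left them, time stands still between calls to the robot, and variables do not carry over. Pictures are saved under pics/ and viewed, about 8 in all and at most 12, crops included, and the job is handed in when it is done.

```bash
mkdir -p pics; cat > h.py <<'E'
import numpy as np, cv2
from workcell import bot
def world(cam,rc,d):
    m=bot.camera_model(cam); rc=np.atleast_2d(rc).astype(float)
    x=(rc[:,1]-m["cx"])/m["fx"]; y=(rc[:,0]-m["cy"])/m["fy"]
    a,b=x.copy(),y.copy()
    for _ in range(20):
        s=1+m["k1"]*(a*a+b*b); a,b=x/s,y/s
    R=cv2.Rodrigues(np.array(m["rvec"],float))[0]
    P=np.c_[a,b,np.ones_like(a)]*np.atleast_1d(d)[:,None]
    return (P-np.array(m["tvec"],float).ravel())@R
def cloud(cam,depth,mask):
    rc=np.argwhere(mask&(depth>0)); return rc,world(cam,rc,depth[rc[:,0],rc[:,1]])
E
python3 - <<'E'
from h import *
ims=[]
for c in("scene","top"):
    p,d=bot.camera(c); cv2.imwrite(f"pics/{c}0.png",p[:,:,::-1]); np.save(c+"d.npy",d)
    for l in("knob","handle","tray","dispenser","stud1","mouth"):
        for r in bot.regions_of(c,l):
            rc,w=cloud(c,d,r["pixels"])
            if len(w): print(c,l,round(r["conf"],2),np.round(r["point"]),np.round(np.median(w,0),3),np.round(w.min(0),3),np.round(w.max(0),3))
print(bot.get_obs())
E
```

```text
scene knob 0.7 [ 88. 303.] [0.232 0.369 0.168] [0.216 0.323 0.104] [0.267 0.396 0.206]
scene knob 0.6 [261. 150.] [ 0.32  -0.337  0.178] [ 0.178 -0.357 -0.002] [ 0.333 -0.293  0.207]
scene knob 0.5 [228. 296.] [0.494 0.018 0.009] [ 0.402 -0.066 -0.005] [0.62  0.141 0.203]
scene knob 0.48 [233. 336.] [ 0.632 -0.005  0.186] [ 0.578 -0.031  0.039] [0.643 0.093 0.206]
scene handle 0.78 [227. 298.] [0.494 0.019 0.009] [ 0.386 -0.066 -0.006] [0.62  0.141 0.203]
scene tray 0.64 [225. 297.] [0.494 0.019 0.01 ] [ 0.402 -0.066 -0.005] [0.583 0.142 0.098]
scene dispenser 0.98 [143. 434.] [0.658 0.471 0.09 ] [ 0.51   0.412 -0.007] [0.744 0.686 0.207]
scene dispenser 0.97 [284. 173.] [ 0.363 -0.339  0.116] [ 0.18  -0.394 -0.005] [ 0.431 -0.22   0.207]
scene dispenser 0.95 [258. 345.] [ 0.666 -0.019  0.104] [ 0.533 -0.072 -0.005] [0.742 0.111 0.206]
scene dispenser 0.6 [110. 311.] [0.269 0.342 0.102] [ 0.089  0.278 -0.005] [0.349 0.573 0.206]
scene stud1 0.72 [234. 338.] [ 0.632 -0.003  0.192] [ 0.578 -0.02   0.039] [0.643 0.093 0.206]
scene stud1 0.63 [251. 341.] [ 0.661 -0.008  0.131] [ 0.65  -0
[... 1850 characters left out ...]
0.118] [ 0.146  0.28  -0.007] [0.341 0.483 0.212]
{'time': 0.7, 'q': array([ 6.38842568e+01,  4.97607898e+00,  1.00777153e+01,  9.50990777e+01,
       -8.97185954e-04,  9.00018388e+01]), 'qd': array([ 0.05283697,  0.01081638,  0.03291329,  0.033377  , -0.05874336,
       -0.0633203 ]), 'joint_efforts': array([ 1.29346092e-03, -5.19957626e+01,  4.64788306e+01,  7.73666634e-04,
        6.03110095e-06, -2.71931196e-05]), 'ee_pos': array([0.24210328, 0.49384063, 0.23130675]), 'tcp_rot': array([-9.00008971e+01, -2.55868736e-03,  6.38824180e+01]), 'wrist_force': array([-0.15401951, -0.77549356, -0.51617313]), 'torque': array([-0.04312518, -0.00174037, -0.0125358 ]), 'opening': 0.08533505306386413}
```

```bash
python3 - <<'E'
import cv2,numpy as np
a=cv2.imread("pics/scene0.png");b=cv2.imread("pics/top0.png")
cv2.imwrite("pics/full.png",cv2.resize(np.vstack([a,b]),(480,600),interpolation=cv2.INTER_AREA))
c=np.hstack([cv2.resize(a[190:330,240:400],(400,350)),cv2.resize(b[100:260,260:420],(350,350))])
cv2.imwrite("pics/crop.png",c)
E
```

```text
(no output)
```

View pics/full.png

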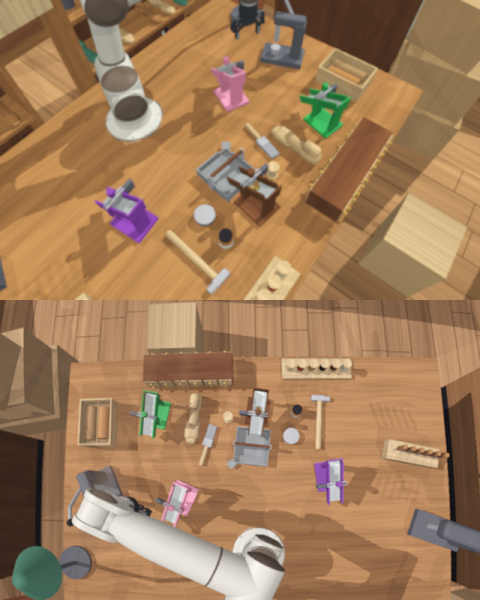

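View pics/crop.png

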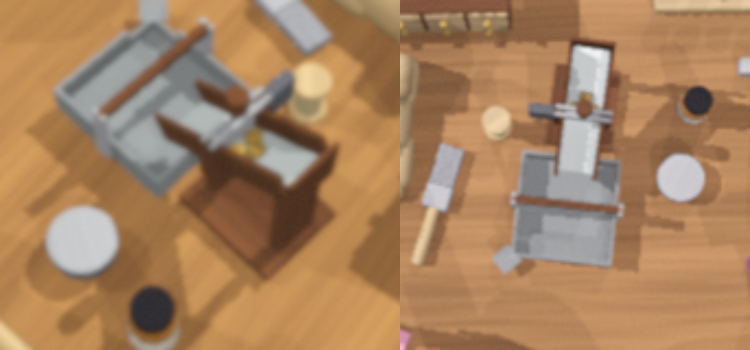

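The views show one brown dispenser, with its knob at scene (336,233) and top (345,150). The look-alikes are pink at scene (303,88), purple at (150,261) and green at (434,143). The brown one has the grey tray under its chute, brass studs above the gate and the spout at the tray's near left, so I choose it. Next I'll measure the knob and handle.

```bash
python3 - <<'E'
from h import *
for c in("scene","top"):
    im=cv2.imread(f"pics/{c}0.png").astype(int); d=np.load(c+"d.npy")
    rc,w=cloud(c,d,np.ones(d.shape,bool)); col=im[rc[:,0],rc[:,1]]
    k=(abs(w[:,0]-.63)<.04)&(abs(w[:,1])<.05)&(w[:,2]>.194)&(w[:,2]<.215)
    print(c,"knob",k.sum(),w[k].mean(0).round(4),w[k].min(0).round(3),w[k].max(0).round(3))
    brown=col[:,2]>col[:,0]+25
    k=(abs(w[:,0]-.49)<.06)&(abs(w[:,1]-.035)<.1)&(w[:,2]>.084)&(w[:,2]<.1)&brown
    p=w[k]; m=p.mean(0); v=np.linalg.svd(p-m)[2][0]; t=(p-m)@v
    print(" handle",k.sum(),m.round(4),(m+v*t.min()).round(3),(m+v*t.max()).round(3),"yaw",np.degrees(np.arctan2(v[1],v[0]))%180-90)
    g=~brown&(w[:,2]>.03)&(w[:,2]<.045)&(abs(w[:,0]-.49)<.11)&(abs(w[:,1]-.035)<.11)
    r=cv2.minAreaRect(w[g][:,:2].astype(np.float32)*1000); print(" rim",r)
    for n in("tin","brush","spool","jar"):
        for r in bot.regions_of(c,n)[:1]:
            _,u=cloud(c,d,r["pixels"]);print(n,round(r["conf"],2),np.percentile(u,2,0).round(3),np.percentile(u,98,0).round(3))
E
```

```text
scene knob 83 [ 0.6312 -0.0026  0.2009] [ 0.618 -0.015  0.195] [0.643 0.01  0.206]
 handle 265 [0.5035 0.0257 0.0917] [ 0.495 -0.058  0.092] [0.512 0.111 0.092] yaw -5.673655576932973
 rim ((499.49169921875, 22.710220336914062), (170.1955108642578, 171.5824737548828), 84.86433410644531)
tin 0.77 [ 0.517 -0.198  0.007] [ 0.584 -0.129  0.033]
brush 0.88 [ 0.423  0.194 -0.001] [0.606 0.268 0.025]
spool 0.69 [0.62  0.114 0.002] [0.661 0.156 0.066]
jar 0.74 [ 0.647 -0.214  0.011] [ 0.693 -0.17   0.079]
top knob 52 [ 0.6257 -0.0022  0.2019] [ 0.614 -0.013  0.194] [0.64  0.009 0.21 ]
 handle 163 [0.4998 0.0212 0.0928] [0.508 0.107 0.094] [ 0.492 -0.062  0.092] yaw -5.558113136256182
 rim ((488.474853515625, 29.624534606933594), (178.31716918945312, 190.73611450195312), 82.67710876464844)
tin 0.56 [ 0.513 -0.196  0.021] [ 0.579 -0.128  0.036]
brush 0.96 [0.421 0.197 0.009] [0.599 0.265 0.026]
spool 0.51 [0.617 0.113 0.005] [0.654 0.152 0.068]
jar 0.8 [ 0.638 -0.21   0.025] [ 0.683 -0.166  0.082]
```

```bash
python3 -m jog '[[0,1.0,-1.3,1.2,0,0,-1],[0,2.1,-2.6,1.6,0,0,-2],[0,3.1,-4,1.6,0,0,-3],[0,4.1,-5.3,1.6,0,0,-4],[0,5.2,-6.6,1.6,0,0,-5]]'
python3 -m jog '[[0,1.0,-1.3,0,0,0,-1],[0,2.1,-2.6,0,0,0,-2],[0,3.1,-4,0,0,0,-3],[0,4.1,-5.3,0,0,0,-4],[0,5.2,-6.6,0,0,0,-5]]'
python3 -m jog '[[0,1.0,-1.3,0,0,0,-1],[0,2.1,-2.6,0,0,0,-2],[0,3.1,-4,0,0,0,-3],[0,4.1,-5.3,0,0,0,-4],[0,5.1,-6.6,0,0,0,-4]]'
```

```text
time: 1.6
ee_pos: [0.3727, 0.3275, 0.2716]
tcp_rot: [-90.0, -0.0, 38.7]
wrist_force: [0.9, 1.2, 0.5]
opening: 0.0856
time: 2.1
ee_pos: [0.5028, 0.1623, 0.2716]
tcp_rot: [-90.0, -0.0, 13.7]
wrist_force: [0.5, 1.2, 0.1]
opening: 0.0855
time: 2.6
ee_pos: [0.6304, -0.0028, 0.2713]
tcp_rot: [-90.0, -0.0, -6.3]
wrist_force: [-0.3, 0.6, 0.6]
opening: 0.0857
```

```bash
python3 -m jog '[[0,0,0,-1.2,0,0,0],[0,0,0,-2.4,0,0,0],[0,0,0,-3.4,0,0,0],[0,0,0,-4,0,0,0],[0,0,0,-4,0,0,0]]'
python3 -m jog '[[1,0,0,0,0,0,0],[1,0,0,0,0,0,0],[1,0,0,0,0,0,0],[1,0,0,0,0,0,0],[1,0,0,0,0,0,0]]' 40
python3 - <<'E'
from h import *
a=[]
for c in("scene","top"):
    p,d=bot.camera(c); a.append(cv2.resize(p[190:310,260:420] if c=="scene" else p[90:210,265:425],(400,300))[:,:,::-1])
cv2.imwrite("pics/g1.png",np.hstack(a)); print(bot.get_obs()["opening"])
E
```

```text
time: 3.1
ee_pos: [0.6286, -0.0012, 0.1687]
tcp_rot: [-90.0, 0.2, -6.1]
wrist_force: [-0.2, -0.4, -0.4]
opening: 0.0853
time: 3.6
ee_pos: [0.6283, -0.0009, 0.1725]
tcp_rot: [-90.0, 0.1, -6.1]
wrist_force: [-10.2, 0.9, 8.6]
opening: 0.0249
0.02489973881133894
```

View pics/g1.png

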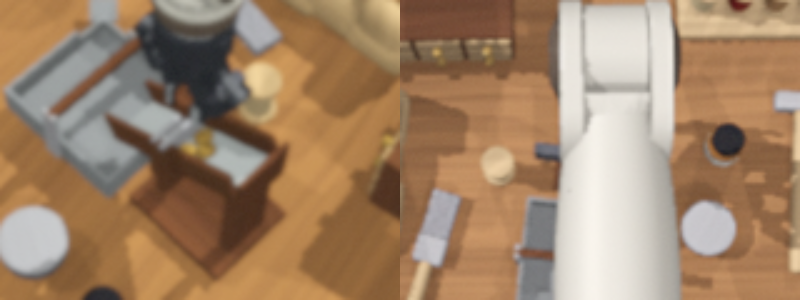

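The gripper holds the knob (scene crop about (215,100)); the studs are still above the gate at about (205,140). Next I pull up.

```bash
python3 -m jog '[[1,0,0,0.3,0,0,0],[1,0,0,0.6,0,0,0],[1,0,0,0.9,0,0,0],[1,0,0,1.2,0,0,0],[1,0,0,1.35,0,0,0]]' 60
python3 -m jog '[[1,0,0,0,0,0,0],[1,0,0,0,0,0,0],[1,0,0,0,0,0,0],[1,0,0,0,0,0,0],[1,0,0,0,0,0,0]]'
python3 -m jog '[[1,0,0,0,0,0,0],[1,0,0,0,0,0,0],[1,0,0,0,0,0,0],[1,0,0,0,0,0,0],[1,0,0,0,0,0,0]]'
python3 - <<'E'
from h import *
p,d=bot.camera("scene"); cv2.imwrite("pics/g2.png",cv2.resize(p[180:300,240:400],(640,480))[:,:,::-1]); print(bot.get_obs()["ee_pos"])
E
```

```text
time: 4.2
ee_pos: [0.6281, -0.001, 0.203]
tcp_rot: [-90.0, 0.3, -6.1]
wrist_force: [-2.7, 0.2, -30.0]
opening: 0.0243
time: 4.7
ee_pos: [0.6282, -0.001, 0.2028]
tcp_rot: [-90.0, 0.3, -6.1]
wrist_force: [-5.6, 2.4, -14.1]
opening: 0.0241
time: 5.2
ee_pos: [0.6282, -0.001, 0.2029]
tcp_rot: [-90.0, 0.3, -6.1]
wrist_force: [-5.2, 1.5, -13.1]
opening: 0.024
[ 0.62819311 -0.00099911  0.2028234 ]
```

View pics/g2.png

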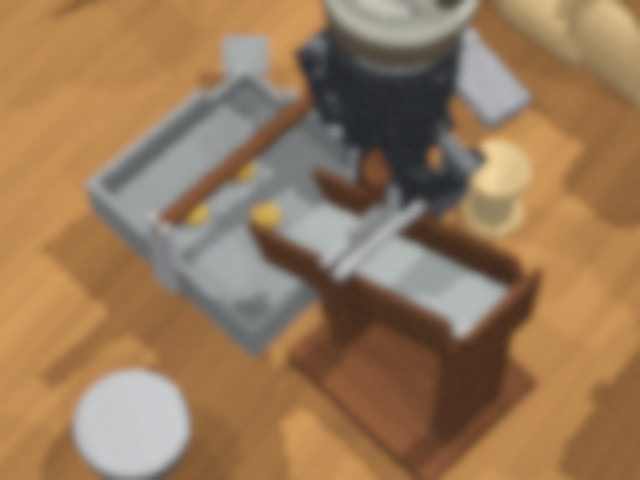

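Two studs lie in the tray (crop (195,213) and (245,172)); a third is at the mouth (265,215) or just past it. I'll wait and compare.

```bash

python3 -m jog '[[1,0,0,0,0,0,0],[1,0,0,0,0,0,0],[1,0,0,0,0,0,0],[1,0,0,0,0,0,0],[1,0,0,0,0,0,0]]'
cat > s.py <<'E'
from h import *
import sys
p,d=bot.camera("scene"); cv2.imwrite(sys.argv[1],cv2.resize(p[180:300,240:400],(640,480))[:,:,::-1])
h=cv2.cvtColor(p,cv2.COLOR_RGB2HSV); m=((h[:,:,0]>18)&(h[:,:,0]<32)&(h[:,:,1]>130)&(h[:,:,2]>100))
m[:190]=0;m[300:]=0;m[:,:250]=0;m[:,380:]=0
n,_,s,c=cv2.connectedComponentsWithStats(m.astype(np.uint8))
for i in range(1,n):
    if s[i,4]>5:
        r,cc=int(c[i][1]+.5),int(c[i][0]+.5); print((r,cc),s[i,4],world("scene",[r,cc],d[r,cc]).round(3))
E
python3 s.py pics/g3.png
```

```text
time: 5.75
ee_pos: [0.6282, -0.001, 0.2029]
tcp_rot: [-90.0, 0.3, -6.1]
wrist_force: [-6.3, 1.2, -13.3]
opening: 0.0239
(233, 289) 11 [[ 0.476 -0.005  0.016]]
(234, 306) 19 [[ 0.94  -0.49   1.185]]
```

```bash
python3 - <<'E'
from h import *
p,d=bot.camera("scene")
print(d[229:240,300:312].round(3))
a=world("scene",[234,306],.5)[0];b=world("scene",[234,306],1.)[0]
for z in(.012,.065,.075): print(z,(a+(b-a)*(z-a[2])/(b[2]-a[2])).round(3))
for r in bot.regions_of("scene","stud1"):
    rc,w=cloud("scene",d,r["pixels"]); print(r["conf"],np.round(r["point"]),np.median(w,0).round(3))
E
```

```text
[[1.367 1.357 1.364 1.36  1.361 1.361 1.363 1.359 1.358 1.363 1.356 1.359]
 [1.359 1.357 1.36  1.355 1.362 1.361 1.357 1.359 1.363 1.363 1.363 1.364]
 [1.358 1.359 1.36  1.36  1.35  1.349 1.353 1.347 1.348 1.359 1.356 1.359]
 [1.359 1.358 1.357 1.35  1.347 1.353 1.351 1.348 1.35  1.349 1.358 1.356]
 [1.355 1.352 1.356 1.351 1.345 1.346 1.341 1.348 1.349 1.349 1.35  1.353]
 [1.349 1.357 1.36  1.345 1.343 1.347 1.342 1.346 1.341 1.347 1.349 1.351]
 [1.351 1.351 1.354 1.257 1.257 1.344 1.343 1.345 1.343 1.345 1.353 1.348]
 [1.353 1.353 1.252 1.252 1.251 1.252 1.248 1.343 1.347 1.349 1.353 1.35 ]
 [1.348 1.348 1.261 1.249 1.252 1.247 1.242 1.238 1.243 1.343 1.344 1.348]
 [1.347 1.342 1.349 1.253 1.255 1.243 1.241 1.239 1.234 1.236 1.231 1.345]
 [1.341 1.34  1.347 1.263 1.259 1.249 1.237 1.24  1.236 1.233 1.231 1.23 ]]
0.012 [0.516 0.024 0.012]
0.065 [0.535 0.001 0.065]
0.075 [ 0.538 -0.004  0.075]
0.36 [256. 345.] [ 0.667 -0.019  0.101]
```

The third stud reads as tray-floor depth (1.343 m against 1.25 m for the chute wall), at about (0.516, 0.024), so all three are in the tray. Now I push the gate home.

```bash
python3 -m jog '[[1,0,0,-0.35,0,0,0],[1,0,0,-0.7,0,0,0],[1,0,0,-1.05,0,0,0],[1,0,0,-1.4,0,0,0],[1,0,0,-1.5,0,0,0]]'
python3 -m jog '[[1,0,0,0,0,0,0],[1,0,0,0,0,0,0],[1,0,0,0,0,0,0]]'
```

```text
time: 6.4
ee_pos: [0.6285, -0.001, 0.1723]
tcp_rot: [-90.0, -0.2, -6.1]
wrist_force: [-20.5, 2.3, 37.9]
opening: 0.0242
time: 6.7
ee_pos: [0.6285, -0.001, 0.1725]
tcp_rot: [-90.0, -0.1, -6.1]
wrist_force: [-17.4, 0.9, 26.4]
opening: 0.0247
```

```bash
python3 -m jog '[[0.3,0,0,0.1,0,0,0],[0.1,0,0,0.1,0,0,0],[0,0,0,0.1,0,0,0],[0,0,0,0.1,0,0,0],[0,0,0,0.1,0,0,0]]'
python3 -m jog '[[0,0,0,1.2,0,0,0],[0,0,0,2.6,0,0,0],[0,0,0,3.6,0,0,0],[0.3,-1.5,0.3,3.6,0,0,0],[0.55,-3,0.6,3.6,0,0,0]]'
python3 -m jog '[[0.55,-1.5,0.4,0,0,0,0],[0.55,-2.1,0.4,0,0,0,0],[0.55,-2.1,0.4,0,0,0,0]]'
python3 - <<'E'
from h import *
p,d=bot.camera("scene"); cv2.imwrite("pics/g4.png",cv2.resize(p[160:300,240:420],(720,560))[:,:,::-1]); o=bot.get_obs();print(o["ee_pos"],o["opening"],o["tcp_rot"])
rc,w=cloud("scene",d,np.ones(d.shape,bool))
k=(abs(w[:,0]-.63)<.03)&(abs(w[:,1])<.03)&(w[:,2]>.18)&(w[:,2]<.25)
print(np.percentile(w[k][:,2],[50,90,100]),w[k].mean(0),k.sum())
E
```

```text
time: 7.2
ee_pos: [0.6297, -0.0012, 0.1696]
tcp_rot: [-90.0, 0.0, -6.1]
wrist_force: [1.0, -0.5, 0.6]
opening: 0.0853
time: 7.7
ee_pos: [0.555, 0.0139, 0.2595]
tcp_rot: [-90.0, 0.0, -6.1]
wrist_force: [0.6, -0.3, -0.1]
opening: 0.0588
time: 8.0
ee_pos: [0.5008, 0.024, 0.261]
tcp_rot: [-90.0, -0.1, -6.1]
wrist_force: [0.3, -0.5, 0.9]
opening: 0.0382
[0.50194934 0.02394468 0.26060116] 0.03836986628961306 [-8.99877254e+01 -8.48024867e-02 -6.09638445e+00]
[0.20000349 0.20295391 0.20580932] [ 0.63171245 -0.00457948  0.19718105] 115
```

View pics/g4.png

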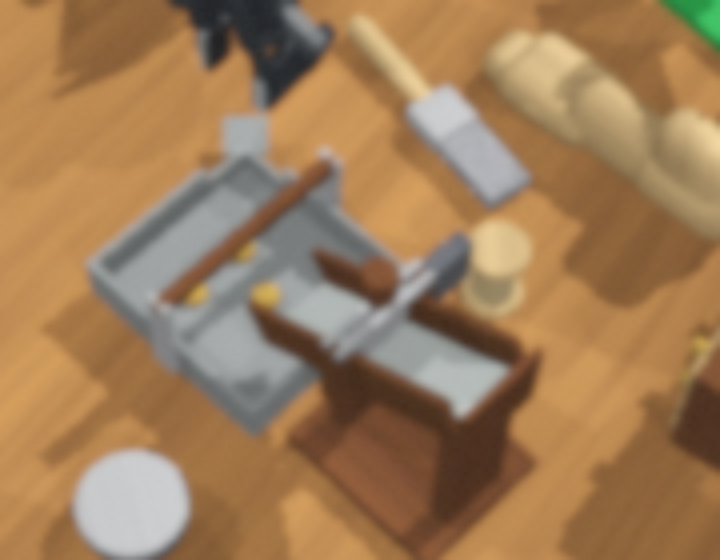

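The knob is home (top at z 0.203) and the three studs are in the tray at crop (195,293), (245,252) and (265,293). Now I descend onto the handle.

```bash
python3 -m jog '[[0.55,0,0,-1.7,0,0,0],[0.55,0,0,-3.4,0,0,0],[0.55,0,0,-5.1,0,0,0],[0.55,0,0,-6.4,0,0,0],[0.55,0,0,-7.2,0,0,0]]'
python3 -m jog '[[0.55,0,0,-0.5,0,0,0],[0.55,0,0,-0.5,0,0,0],[1,0,0,-0.5,0,0,0],[1,0,0,-0.5,0,0,0],[1,0,0,-0.5,0,0,0]]' 40
python3 -m jog '[[1,0,0,0,0,0,0],[1,0,0,0,0,0,0],[1,0,0,0,0,0,0]]' 120
```

```text
time: 8.55
ee_pos: [0.5017, 0.0236, 0.0765]
tcp_rot: [-90.0, 0.2, -6.1]
wrist_force: [-0.6, 0.5, 0.2]
opening: 0.0385
time: 9.05
ee_pos: [0.5029, 0.0239, 0.0689]
tcp_rot: [-90.0, -0.1, -6.1]
wrist_force: [-1.3, 0.4, 3.1]
opening: 0.0112
time: 9.35
ee_pos: [0.503, 0.0239, 0.0691]
tcp_rot: [-90.0, -0.2, -6.1]
wrist_force: [-0.5, -0.5, 6.3]
opening: 0.0097
```

```bash
python3 -m jog '[[1,0,0,0.1,0,0,0],[1,-0.2,0.02,0.2,0,0,0],[1,-0.6,0.06,0.2,0,0,0],[1,-1.1,0.1,0.2,0,0,0],[1,-1.6,0.15,0.2,0,0,0]]'
python3 -m jog '[[1,-0.6,0.06,0,0,0,0],[1,-1.2,0.12,0,0,0,0],[1,-1.8,0.18,0,0,0,0],[1,-2.3,0.22,0,0,0,0],[1,-2.5,0.25,0,0,0,0]]'
python3 -m jog '[[1,0,0,0.2,0,0,0],[1,0,0,0.7,0,0,0],[1,0,0,1.5,0,0,0],[1,0,0,2.4,0,0,0],[1,0,0,3.2,0,0,0]]'
python3 -m jog '[[1,0,0,0.5,0,0,0],[1,0,0,0.8,0,0,0],[1,0,0,0.8,-0.4,-0.3,0],[1,0,0,0.8,-0.8,-0.65,0],[1,0,0,0.8,-1.2,-1,0]]'
```

```text
time: 9.85
ee_pos: [0.4607, 0.0277, 0.0721]
tcp_rot: [-90.0, 0.1, -6.1]
wrist_force: [-0.2, 0.1, -4.5]
opening: 0.0093
time: 10.35
ee_pos: [0.3979, 0.0339, 0.0722]
tcp_rot: [-90.0, 0.0, -6.1]
wrist_force: [-0.4, -0.4, -5.6]
opening: 0.0091
time: 10.85
ee_pos: [0.4003, 0.0338, 0.1546]
tcp_rot: [-90.0, -0.1, -6.1]
wrist_force: [0.5, 0.7, -4.0]
opening: 0.0096
time: 11.35
ee_pos: [0.3996, 0.0337, 0.1722]
tcp_rot: [-95.5, -5.6, -5.9]
wrist_force: [0.2, -1.0, -4.9]
opening: 0.0099
```

```bash
python3 -m jog '[[1,0,0,0.1,-0.5,-0.4,0],[1,0,0,0.2,-1,-0.8,0],[1,0,0,0.2,-1.5,-1.2,0],[1,0,0,0.2,-2.1,-1.65,0],[1,0,0,0.2,-2.7,-2.1,0]]'
python3 -m jog '[[1,0,0,0,0,0,0],[1,0,0,0,0,0,0],[1,0,0,0,0,0,0],[1,0,0,0,0,0,0],[1,0,0,0,0,0,0]]'
python3 -m jog '[[1,0,0,0,0,0,0],[1,0,0,0,0,0,0],[1,0,0,0,0,0,0],[1,0,0,0,0,0,0],[1,0,0,0,0,0,0]]'
python3 - <<'E'
from h import *
a=[]
for c in("scene","top"):
    p,d=bot.camera(c); np.save(c+"d2.npy",d)
    a.append(cv2.resize(p[130:290,200:360] if c=="scene" else p[140:300,250:410],(400,400))[:,:,::-1])
cv2.imwrite("pics/t1.png",np.hstack(a)); o=bot.get_obs();print(o["ee_pos"],o["tcp_rot"],o["wrist_force"])
E
```

```text
time: 11.85
ee_pos: [0.3994, 0.0339, 0.1773]
tcp_rot: [-108.4, -17.3, -3.3]
wrist_force: [-0.8, -0.7, -4.9]
opening: 0.0094
time: 12.35
ee_pos: [0.3997, 0.0336, 0.1776]
tcp_rot: [-108.3, -17.2, -3.3]
wrist_force: [-1.0, 0.0, -5.2]
opening: 0.0092
time: 12.85
ee_pos: [0.3996, 0.0339, 0.1775]
tcp_rot: [-108.3, -17.2, -3.3]
wrist_force: [0.9, 0.4, -5.1]
opening: 0.0093
[0.39960928 0.03386778 0.17754426] [-108.30355108  -17.19562159   -3.28133266] [-0.38402578  0.4136916  -4.69142387]
```

View pics/t1.png

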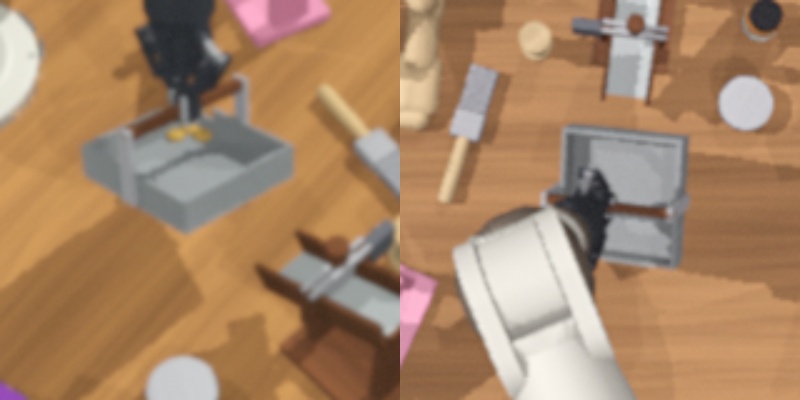

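The studs show at the left crop (185,130), in the tray behind the handle; the gripper hides the corner. I'll fit the tray's actual tilt and locate the studs from depth.

```bash
cat > fit.py <<'E'
from h import *
from scipy.spatial.transform import Rotation as Ro
o=bot.get_obs(); R=Ro.from_euler("xyz",o["tcp_rot"],degrees=True).as_matrix()
# tray axes if rigid with grip: grasp tool frame was x=tray x, y=-tray z, z=tray y
Z=-R[:,1]; X=R[:,0]; Y=R[:,2]; g=o["ee_pos"]-0.019*R[:,1]*1; C=g-.085*Z
T=np.c_[X,Y,Z]; print("nominal tilt",np.degrees(np.arccos(Z[2])),"spout",(C+T@[-.08,.075,.005]).round(3))
for c in("scene","top"):
    p,d=bot.camera(c); rc,w=cloud(c,d,np.ones(d.shape,bool)); l=(w-C)@T
    k=(abs(l[:,0])<.06)&(abs(l[:,1])<.055)&(l[:,2]>-.03)&(l[:,2]<.03); q=w[k]
    h=cv2.cvtColor(p,cv2.COLOR_RGB2HSV)[rc[:,0],rc[:,1]].astype(int)
    for _ in range(4):
        m=np.median(q,0) if _==0 else q.mean(0); n=np.linalg.svd(q-m,full_matrices=False)[2][2]; n*=np.sign(n[2]); q=q[abs((q-m)@n)<.006]
    print(c,len(q),"floor normal",n.round(3),"nominal",Z.round(3),"tilt",np.degrees(np.arccos(n[2])).round(1),"floor l",((m-C)@T).round(3))
    s=(h[:,0]>17)&(h[:,0]<32)&(h[:,1]>120)&(h[:,2]>90)&(abs(l[:,0])<.09)&(abs(l[:,1])<.09)&(l[:,2]>-.02)&(l[:,2]<.04)
    for a,b in zip(rc[s],l[s]): print("  brass",a,b.round(3))
E
python3 fit.py
```

```text
nominal tilt 24.910277684580375 spout [0.35  0.089 0.076]
scene 605 floor normal [-0.261  0.329  0.908] nominal [-0.262  0.33   0.907] tilt 24.8 floor l [-0.009  0.008  0.002]
  brass [181 273] [-0.068  0.055  0.009]
  brass [181 276] [-0.059  0.058  0.011]
  brass [181 277] [-0.06   0.063  0.009]
  brass [181 278] [-0.058  0.065  0.009]
  brass [181 279] [-0.057  0.069  0.008]
  brass [182 269] [-0.069  0.04   0.012]
  brass [182 270] [-0.064  0.04   0.013]
  brass [182 271] [-0.063  0.043  0.013]
  brass [182 272] [-0.064  0.047  0.011]
  brass [182 273] [-0.064  0.051  0.009]
  brass [182 274] [-0.066  0.057  0.006]
  brass [182 275] [-0.064  0.059  0.006]
  brass [182 276] [-0.06   0.059  0.007]
  brass [182 277] [-0.057  0.061  0.007]
  brass [182 278] [-0.051  0.059  0.01 ]
  brass [182 279] [-0.047  0.06   0.012]
  brass [182 280] [-0.043  0.06   0.013]
  brass [182 281] [-0.044  0.065  0.011]
  brass [182 282] [-0.042  0.067  0.011]
  brass [183 268] [-0.066  0.034  0.012]
  brass [183 269] [-0.066  0.037  0.01 ]
  brass [183 270] [-0.066  0.042  0.008]
  brass [183 271] [-0.
[... 500 characters left out ...]
36  0.01 ]
  brass [184 271] [-0.062  0.042  0.007]
  brass [184 272] [-0.057  0.041  0.009]
  brass [184 278] [-0.048  0.056  0.007]
  brass [184 279] [-0.042  0.055  0.009]
  brass [184 280] [-0.042  0.058  0.008]
  brass [184 281] [-0.037  0.058  0.01 ]
  brass [184 282] [-0.039  0.063  0.007]
  brass [184 283] [-0.033  0.062  0.01 ]
  brass [185 269] [-0.061  0.033  0.008]
  brass [185 270] [-0.061  0.036  0.006]
  brass [185 271] [-0.06   0.04   0.005]
  brass [185 280] [-0.041  0.058  0.005]
  brass [185 281] [-0.037  0.058  0.006]
  brass [185 282] [-0.036  0.06   0.006]
top 640 floor normal [-0.255  0.316  0.914] nominal [-0.262  0.33   0.907] tilt 23.9 floor l [ 0.008 -0.01   0.002]
```

Tilt is 24.8°, the spout is about 76 mm up, and there are brass patches about 39, 40 and 20 mm from the spout corner, matching three studs. Everything is still, so I hand in.

```bash
python3 -m jog '[[1,0,0,0,0,0,0],[1,0,0,0,0,0,0],[1,0,0,0,0,0,0]]'; python3 -c "
from workcell import bot
print(bot.job_done())"
```

```text
time: 13.35
ee_pos: [0.3996, 0.0339, 0.1775]
tcp_rot: [-108.3, -17.2, -3.3]
wrist_force: [-0.6, -0.3, -4.1]
opening: 0.0092
the job is handed in; nothing more can be done
None
```

I did the whole job with the brown dispenser and handed it in at about 13.4 s of the 54 s allowed. The gate was pulled up and pushed home, and the tray was drawn out about 100 mm, lifted and tilted to the spout corner. The arm is still holding it there. The hand-in reported no verdict.

- **Gate:** the knob's top read 203 mm after I let go, which matches home.
- **Tray:** the scene camera gave a tilt of 24.8° and the top camera 23.9°; the arm's own pose gave 24.9°. The spout corner is about 76 mm above the bench, worked out from the arm pose. The arm pose had not changed by the last reading.
- **Studs:** the scene camera showed brass at about 20, 39 and 40 mm from the spout corner, against the 65 mm limit. The first of these lies behind the other two and is only partly visible. The top camera could not see the corner because the gripper hides it.
- **Other items:** I moved nothing near them, and they looked unmoved in the pictures, but I did not measure them again.

I viewed 6 of the 12 pictures allowed.

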